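# Snap the pipe clip onto the pipe and bring it up to the stop

### The arm

A 6-joint arm with a two-finger parallel gripper is mounted at the origin on a cart in front of the work surface, level with it; the furniture and walls round the work are solid. World frame = base frame: x ahead of the robot, y to its left, z up, the work surface at z = 0. Lengths are in m, angles in rad, forces in N, time in s.
With the tool pointing down it reaches from about 0.225 to 0.875 m from the base axis. Payload 3.4 kg.
Tool frame: the origin (TCP) lies on the centre line of the jaws, within the pads' length; the fingertips stand 17 mm ahead of it and the grasp point (between the pads) lies 2 mm behind it (nose_length is the distance from the TCP to the fingertips, in m); z points along the fingers, y is the line along which they close (so a half turn about z gives the same grasp; the last joint's range is limited). The gripper opens to 85 mm and grips with 20 to 120 N. Pads are 22 mm wide; open, the fingers measure 114 mm over their backs; the gripper's body (76 mm by 85 mm) begins 54 mm behind the grasp point. The pads swing forward as they close: fully open they stand 13 mm farther back than shut.
Start: joints at [1.121, 0.276, 1.505, -0, 1.361, -0.121], TCP at [0.186, 0.544, 0.248] pointing down, gripper open.
Joint ranges: [-2.89, 2.89], [-0.75, 2.08], [0.22, 2.7], [-1.18, 4.32], [0.11, 2.71], [-2.7, 2.7]. Speed limits (rad/s): [2.57, 2.57, 3.14, 3.14, 3.14, 3.14].

### API

Orientations are given as a unit quaternion [w, x, y, z].
In Python, from rig import get_state, get_image, sign_off, find_in, place_of, nose_length gives the robot as it stands.
- The arm moves only by the tool apply_moves, never from a script. Its argument "deltas" is one flat list of numbers, 5 for each row, row after row: the finger opening in mm, from 0 to 85.4, then the shift along the tool's x, y, z in mm, then the turn about the tool's z in degrees. A call has 1 to 12 rows; each row is the pose to reach, as a shift and turn from the pose commanded when the call began, along the tool's axes at that moment; what a row does not reach only later rows make up. A row lasts 1/12 s, in which the tool goes at most 41.7 mm and 7.16 degrees, less where a joint would pass 70% of its speed; a pose out of reach is approached as far as the arm can. A call with a gripper value outside its range is refused whole. The fingers move at their own pace and stop on an object; "squeeze" is the grip in N (left out, the last holds). Time passes only in rows, so rows that repeat a pose let the fingers close. It gives the time, the measured TCP pose, the force, the opening and the grip force at its end, in the units of the state.
- get_state(): the state, without advancing time (a new reading comes with each control period).
- get_image(name): name is "side" or "top" or "wrist"; returns a dict with "frame" (420x560x3 uint8, red, green, blue), "K" (3x3 intrinsics, pixels), "position" and "orientation" of the camera in the world. Camera axes: x right, y down, z forward; pixel columns grow to the right and rows downward; lengths in m; the calibration is good to about 2 mm. The wrist camera is an equidistant fisheye: a pixel r from the principal point sees the ray r / f radians off the axis. A picture is of the moment at which its call begins. There is no depth.
- sign_off(): hands the job in; it is judged then, once.
Trained networks look in a picture, given as the dict that the camera call returned (one of the last four; its "shot" number tells which), for a name from the list of things; names that differ only in an ending like _2 or _b are one class to them, and where a whole thing is asked for, a point or a joint stands for the part that bears it (a point fixed in the world has none). Each returns a list of dicts, best first, with "score" (0 to 1); they miss things now and then, are a little off and sometimes report something else, mostly with a low value. They report only what shows in the picture. A call takes as long as a camera call.
- find_in(query, picture): "point" ([column, row] in pixels, amid what is visible of it).
- place_of(query, picture): "point" ([column, row] in pixels: a listed point, or the origin of a listed thing).
The state is a dict: "clock": time; "qpos": joint angles; "qd": joint speeds; "effort": joint torques, N m; "position": TCP position; "ee_rot": TCP orientation; "contact_force": force on the tool from outside, world axes, zero at the start; "moment": the same for the moment, N m; "width": finger opening in m; "gripper_force": force on a finger pad.
Only numpy, scipy, OpenCV 4.12 (cv2) and the standard library are available. Lean on these libraries where they do the work, as an engineer would, in place of code of your own. Each camera call takes 0.05 s, during which the arm holds its last target. There are 200 camera calls.

### The job

Pick up the orange spring clip, hold it straight above the copper pipe between the blue post and the black stop bracket, a few centimetres clear of the bracket, and press it down by feel until both arms snap past the widest point of the pipe and close under it. Then slide the clip along the pipe until it bears on the bracket with about 5 N, let go, and leave it there, snapped on and touching the bracket. Never press with more than 30 N on the pipe or 15 N on the bracket, and leave the other loose things alone.

Things in the scene. Friction and masses are not known exactly. Their poses are not given: they have to be found in the camera images.
- clip_grip (a point): Where to grip the orange spring clip: in the upper part of its upright tab, 16 mm thick (own x), 24 mm long (own y), 36 mm tall. The tab's top is 13 mm above this point; the wider crown (28 mm; the arms below it 42 mm) begins 24 mm below it. The clip starts standing mouth down on the bench, this point 62 mm above it. z up through the tab, y along the bore.
- clip_bore (a point): Centre of the clip's bore, 44 mm straight below clip_grip, 18 mm above its feet; same axes. Two sprung arms leave a mouth 21 mm wide underneath, with feet flared to 41 mm as a lead-in; the bore fits a 28 mm pipe. Seated, the crown rests on the pipe and this point is on the pipe's axis. The mouth first meets the pipe when this point is about 20 mm above the pipe's axis.
- clip: The clip (about 75 g, 24 mm long along y), origin at its feet, 62 mm below clip_grip. Pressing it on takes 10 to 18 N at most, about 7 mm below first touch; then the arms pass the widest point, the force falls to nothing as they draw the clip on, and it rises again when the crown lands on the pipe, 17 to 21 mm below first touch. Snapped on, it slides with 1 to 4 N.
- clip_arm_left (a joint): Opening of the clip's arm on its own -x side, rad: 0 shut, about 0.14 while spread by the widest part of the pipe, under 0.05 when snapped on. Sprung shut.
- clip_arm_right (a joint): The same for the arm on the +x side.
- rig: The fixed pipe rig: aluminium base plate 100 x 300 x 10 mm, forked posts 107 mm high at own y = -130 mm (blue) and +130 mm (grey), each 56 mm wide and 26 mm thick along y. Origin at the centre of the plate's underside; y along the pipe from the blue post to the grey one, z up. It carries pipe and stop bracket.
- pipe_mid (a point): Middle setting of the copper pipe's axis (28 mm diameter, level, along own y) half-way between the posts, 80 mm above the bench; axes of the rig. Sideways it is true, but the pipe is clamped in the posts' slots up to 7 mm higher or lower each time, which is not reported: find it by touch or sight. Its rubber blocks give 1 mm for each 15 N.
- stop_bracket: Black upright stop bracket round the pipe, 44 mm wide, 12 mm thick along y, top 102 mm above the bench; set 5 to 50 mm from the pipe's middle towards the grey post, and does not give. Origin in its mid-plane below the pipe's axis, at bench level; axes of the rig. The clip touches it when clip_bore is 18 mm short of this origin along y, on the blue post's side.
- grease_pot: Bystander: white grease pot with blue lid, 61 mm wide and tall; leave it where it is; origin at the centre of its underside
- tape_roll: Bystander: white tape roll lying flat, 52 mm across, 16 mm high; leave it where it is; origin at the centre of its underside
- gauge_block: Bystander: aluminium gauge block 41 x 80 x 30 mm; leave it where it is; origin at the centre of its underside
- red_marker: Bystander: red marker pen lying, 16 x 135 x 18 mm; leave it where it is; origin at the centre of its underside

How it is judged:
On the way, in this order (a step that is already met when the one before it is completed fails the run):
1. the clip is snapped onto the pipe (both arms closed under it) clear of the bracket (value of joint each of clip_arm_left, clip_arm_right below 0.09 rad and z of clip_bore in the frame of pipe_mid between -0.012 and 0.0095 m and x of clip_bore in the frame of pipe_mid between -0.006 and 0.006 m and y of clip_bore in the frame of stop_bracket below -0.028 m), for 0.2 s.
2. the clip bears on the stop bracket (contact force between clip and stop_bracket above 2 N), for 0.1 s.
At the end, for the whole second after the job is handed in: The clip is on the pipe, both arms closed (under 0.09 rad), its bore on the pipe (within 6 mm sideways and +9.5/-12 mm in height of the middle setting), on the blue post's side of the stop bracket with a gap under 2.5 mm, released and at rest (value of joint each of clip_arm_left, clip_arm_right below 0.09 rad and z of clip_bore in the frame of pipe_mid between -0.012 and 0.0095 m and x of clip_bore in the frame of pipe_mid between -0.006 and 0.006 m and y of clip_bore in the frame of stop_bracket between -0.0205 and 0 m and linear speed of clip below 0.01 m/s); the robot touches nothing.
It fails at once if the clip is pressed on the rig with more than 30 N (contact force between clip and rig above 30 N).
It fails at once if the stop bracket is pressed with more than 20 N (contact force between clip and stop_bracket above 15 N).
It fails at once if a loose bystander is moved by more than 20 mm (distance of any of grease_pot, tape_roll, gauge_block, red_marker from where it was at the start of the episode above 0.02 m).
It also fails if it takes over 72 s, if anything falls off the work surface, if the arm or the gripper's body presses on something with over 40 N, if the wrist force passes 120 N, or if a joint passes its speed limit or range.

## Working session

There is one attempt and no reset: what is moved stays moved. The work goes in short steps, Python scripts to look and compute and a tool call to move; the robot and the scene stay as the last step left them, time stands still between calls to the robot, and variables do not carry over. Pictures are saved under pics/ and viewed, at most 10 in all, crops included, and the job is handed in when it is done.

Besides the shell and the picture viewer there is one more tool, called after "Emit:" as name(argument=value, ...), one argument or row to a line, values as JSON. apply_moves: Moves the arm, as the interface text tells. Its arguments: {"type":"object","properties":{"deltas":{"type":"array"},"squeeze":{"type":"number"}},"required":["deltas"]}

```bash
mkdir -p pics; ls; cat > h.py <<'E'
import numpy as np, cv2
from rig import *
from scipy.spatial.transform import Rotation as R
def rot(q): return R.from_quat([q[1],q[2],q[3],q[0]]).as_matrix()
def ray(p,px,fish=False):
    K=np.array(p["K"]); v=np.array([(px[0]-K[0,2])/K[0,0],(px[1]-K[1,2])/K[1,1],1.])
    if fish:
        r=np.hypot(v[0],v[1]); s=np.sin(r)/r if r>1e-9 else 1
        v=np.array([v[0]*s,v[1]*s,np.cos(r)])
    d=rot(p["orientation"])@v
    return np.array(p["position"]),d/np.linalg.norm(d)
def atz(p,px,z,fish=False):
    o,d=ray(p,px,fish); return o+d*(z-o[2])/d[2]
def tri(rs):
    A=sum(np.eye(3)-np.outer(d,d) for o,d in rs); b=sum((np.eye(3)-np.outer(d,d))@o for o,d in rs)
    return np.linalg.solve(A,b)
E
python3 - <<'E'
from h import *
np.set_printoptions(precision=4,suppress=True)
names=dict(clip_grip=.062,clip_bore=.018,clip=0,rig=0,pipe_mid=.08,stop_bracket=0,grease_pot=0,tape_roll=0,gauge_block=0,red_marker=0)
s=get_state();print(s["position"],s["ee_rot"],s["width"],s["contact_force"])
P={c:get_image(c) for c in("side","top")}
for c,p in P.items():
    cv2.imwrite(f"pics/{c}0.png",p["frame"][...,::-1]); print(c,p["position"])
for n,z in names.items():
    rs=[]
    for c,p in P.items():
        r=place_of(n,p)
        if r: print(n,c,round(r[0]["score"],2),np.round(r[0]["point"]),atz(p,r[0]["point"],z)[:2]); rs.append(ray(p,r[0]["point"]))
    if len(rs)==2: print("  tri",tri(rs))
E
```

```text
pics
[0.1854 0.5437 0.2474] [-0.0003  0.1637  0.9865 -0.0009] 0.0852145500298235 [ 0.6609 -0.063  -0.1981]
side [-0.0006  1.3528  0.6207]
top [0.1865 0.0727 1.7957]
clip_grip side 0.82 [280. 249.] [0.4136 0.2564]
clip_grip top 0.42 [210. 229.] [0.4088 0.2854]
  tri [0.4053 0.2832 0.0757]
clip_bore side 0.58 [279. 270.] [0.403  0.2853]
clip_bore top 0.65 [214. 228.] [0.4183 0.2787]
  tri [0.4127 0.2774 0.0135]
clip side 0.66 [277. 277.] [0.4082 0.289 ]
clip top 0.62 [215. 230.] [0.413 0.276]
  tri [ 0.4134  0.2767 -0.0072]
rig side 0.59 [257. 227.] [0.578  0.0173]
rig top 0.55 [295. 185.] [0.5641 0.0103]
  tri [ 0.572   0.0126 -0.0025]
pipe_mid side 0.9 [257. 199.] [ 0.5858 -0.0042]
pipe_mid top 0.86 [301. 176.] [ 0.5745 -0.0062]
  tri [ 0.58   -0.0045  0.0795]
stop_bracket side 0.66 [254. 232.] [0.5681 0.0602]
stop_bracket top 0.44 [283. 181.] [0.577  0.0492]
  tri [ 0.5759  0.0484 -0.0056]
grease_pot side 0.46 [277. 193.] [ 0.6357 -0.2935]
grease_pot top 0.59 [380. 164.] [ 0.6356 -0.2784]
  tri [ 0.632  -0.2777  0.0061]
tape_roll side 0.35 [258. 232.] [0.5615 0.0527]
tape_roll top 0.46 [396. 228.] [ 0.4154 -0.3239]
  tri [ 0.5639 -0.3044 -0.1495]
gauge_block side 0.87 [215. 268.] [0.5709 0.3059]
gauge_block top 0.77 [210. 183.] [0.5703 0.2963]
  tri [ 0.5733  0.2976 -0.005 ]
red_marker side 0.7 [180. 299.] [0.5742 0.4663]
red_marker top 0.52 [158. 184.] [0.5681 0.4692]
  tri [0.5696 0.4697 0.0024]
```

```bash
python3 -c "
import cv2,numpy as np
a=cv2.imread('pics/side0.png')[130:330,130:400];b=cv2.imread('pics/top0.png')[110:280,120:420]
a=cv2.resize(a,None,fx=2,fy=2);a=cv2.resize(cv2.imread('pics/side0.png')[140:315,150:410],(416,280))
b=cv2.resize(cv2.imread('pics/top0.png')[120:270,120:420],(640,320),interpolation=2)
a=cv2.resize(a,(416,280));c=np.zeros((600,640,3),np.uint8);c[:280,:416]=a;c[280:]=b;cv2.imwrite('pics/c0.png',c)"
```

```text
(no output)
```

View pics/c0.png

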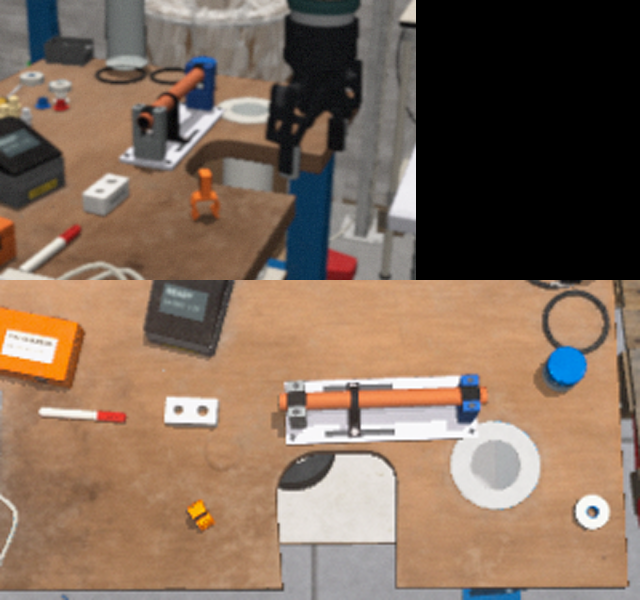

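Emit:
apply_moves(
  deltas=[85, -35, -21, 0, 0, 85, -70, -41, 0, 0, 85, -105, -62, 0, 0, 85, -140, -83, 0, 0, 85, -175, -104, 0, 0, 85, -210, -125, 0, 0, 85, -245, -146, 0, 0, 85, -280, -166, 0, 0, 85, -298, -177, 0, 0, 85, -298, -177, 0, 0, 85, -298, -177, 0, 0, 85, -298, -177, 0, 0],
)

```text
clock: 2.1
position: [0.4101, 0.2809, 0.2483]
ee_rot: [-0.0, 0.164, 0.986, 0.0]
contact_force: [-0.2, 0.6, -0.7]
width: 0.0847
gripper_force: 0.0
```

```bash
python3 - <<'E'
from h import *
np.set_printoptions(precision=4,suppress=True)
s=get_state();print(s["position"],s["ee_rot"],s["qpos"])
p=get_image("wrist");cv2.imwrite("pics/w1.png",p["frame"][...,::-1]);print(p["position"],p["orientation"],p["K"])
for n,z in dict(clip_grip=.062,clip_bore=.018,clip=0,pipe_mid=.08,stop_bracket=0,rig=0).items():
    for r in place_of(n,p)[:1]: print(n,round(r["score"],2),r["point"],atz(p,r["point"],z,True)[:2])
E
```

```text
[0.4101 0.2809 0.2483] [-0.0004  0.1638  0.9865  0.0003] [ 0.4598  0.1582  1.6629  0.001   1.3208 -0.7822]
[0.3359 0.3064 0.3724] [0.1258 0.8033 0.575  0.0908] [[325.1923   0.     281.8872]
 [  0.     325.1923 209.3372]
 [  0.       0.       1.    ]]
clip_grip 0.75 [278.0, 190.4] [0.4108 0.2772]
clip_bore 0.61 [276.7, 177.7] [0.4071 0.2765]
clip 0.59 [277.3, 178.6] [0.412  0.2753]
pipe_mid 0.6 [129.3, 368.4] [0.5753 0.003 ]
```

View pics/w1.png

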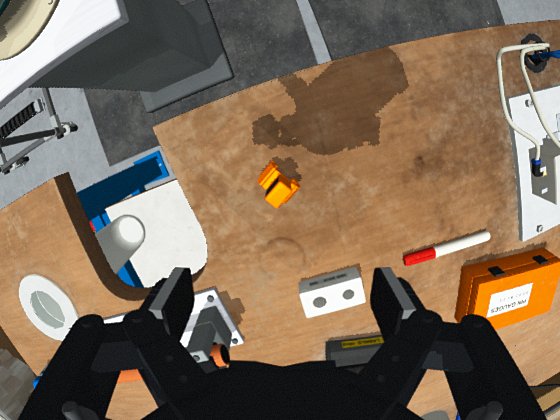

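```bash
python3 -c "
import cv2
cv2.imwrite('pics/w1c.png',cv2.resize(cv2.imread('pics/w1.png')[145:225,230:330],(800,640)[0:2],interpolation=cv2.INTER_CUBIC)[:600])"
```

```text
(no output)
```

View pics/w1c.png

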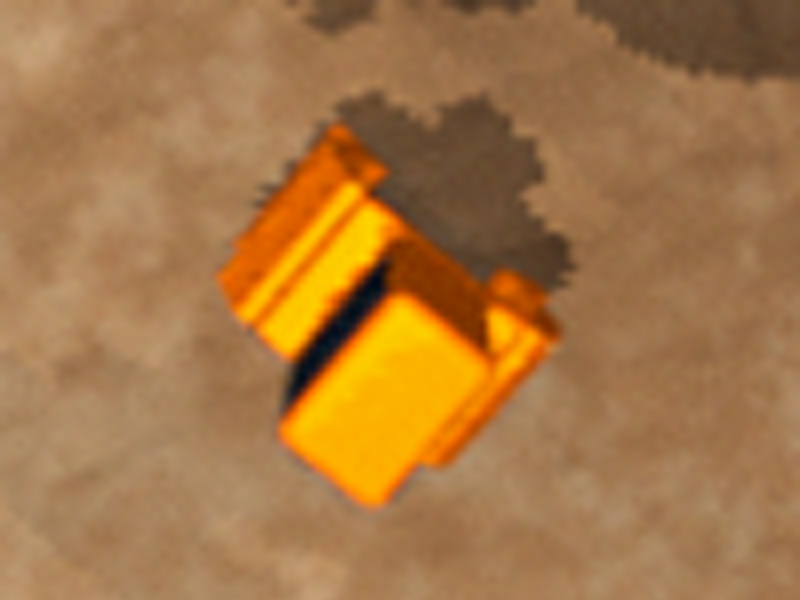

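The crop shows the clip's tab top as a clear quadrilateral, with corners at crop (400,293), (488,357), (378,502) and (282,432).

```bash
python3 - <<'E'
from h import *
np.set_printoptions(precision=4,suppress=True)
p=get_image("wrist")
c=[atz(p,(u/8+230,v/8+145),.075,True)[:2] for u,v in[(400,293),(488,357),(378,502),(282,432)]]
c=np.array(c);print(c,c.mean(0))
e=[c[(i+1)%4]-c[i] for i in range(4)];print([ (np.linalg.norm(x)*1e3,np.degrees(np.arctan2(x[1],x[0]))) for x in e])
# pipe from top image
t=get_image("top");f=cv2.cvtColor(t["frame"],cv2.COLOR_RGB2HSV)
m=cv2.inRange(f,(3,90,70),(18,255,255));m[:,:255]=0;m[:,350:]=0;m[:160]=0;m[200:]=0
n,l,st,_=cv2.connectedComponentsWithStats(m);print(st[1:])
print("shape",[ (r["score"],r["point"],atz(t,r["point"],.085)) for r in find_in("stop_bracket",t)[:2]])
W=[]
for u in range(258,346):
    v=np.where(m[:,u])[0]
    if 4<=len(v)<=12: a,b=atz(t,(u,v.min()-.5),.08),atz(t,(u,v.max()+.5),.08);W.append([*((a+b)/2)[:2],abs(a[0]-b[0])])
W=np.array(W);k=np.polyfit(W[:,1],W[:,0],1);print(len(W),W[:,1].min(),W[:,1].max(),W[:,2].mean(),k,np.degrees(np.arctan(k[0])))
np.save("W.npy",W)
E
```

```text
[[0.4003 0.2831]
 [0.411  0.2905]
 [0.4238 0.2723]
 [0.4119 0.2643]] [0.4118 0.2776]
[(np.float64(12.947474901491121), np.float64(34.52847741198739)), (np.float64(22.193627865371866), np.float64(-54.72462729332738)), (np.float64(14.365686653582854), np.float64(-146.21636329694718)), (np.float64(22.033871299226654), np.float64(121.59479447266726))]
[[255 160  95  26 619]
 [263 171  22  10 177]
 [288 170  49  10 403]
 [255 195  79   5 293]]
shape [(0.59, [284.4, 180.4], array([0.5608, 0.0468, 0.085 ]))]
17 -0.14624831751205516 0.13153614897091886 0.07307746299008686 [-0.2246  0.5883] -12.656085952366707
```

Emit:
apply_moves(
  deltas=[85, -3, -3, 20, 7, 85, -3, -3, 50, 14, 85, -3, -3, 80, 21, 85, -3, -3, 110, 28, 85, -3, -3, 140, 35, 85, -3, -3, 165, 37.4, 85, -3, -3, 185, 37.4, 85, -3, -3, 185, 37.4, 70, -3, -3, 185, 37.4, 50, -3, -3, 185, 37.4, 35, -3, -3, 185, 37.4, 25, -3, -3, 185, 37.4],
  squeeze=30,
)

```text
clock: 3.6
position: [0.4135, 0.2772, 0.0648]
ee_rot: [0.001, 0.471, 0.882, 0.001]
contact_force: [-0.5, -0.9, -0.5]
width: 0.038
gripper_force: 0.0
```

```bash
python3 - <<'E'
from h import *
p=get_image("wrist");cv2.imwrite("pics/w2.png",p["frame"][...,::-1])
E
```

```text
(no output)
```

View pics/w2.png

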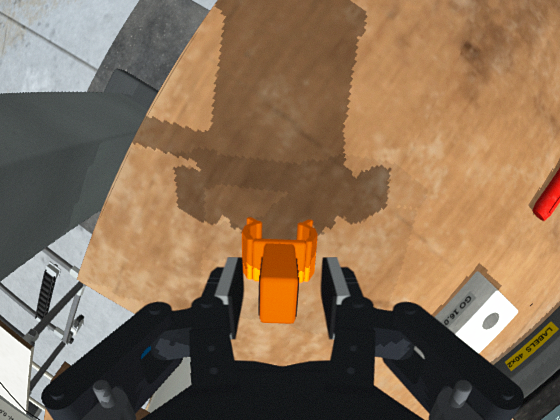

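The tab (columns 259–298) sits centred and square between the pads, so I'll close on it and lift.

Emit:
apply_moves(
  deltas=[20, 0, 0, 0, 0, 10, 0, 0, 0, 0, 5, 0, 0, 0, 0, 5, 0, 0, 0, 0, 5, 0, 0, 0, 0, 5, 0, 0, 0, 0, 5, 0, 0, -20, 0, 5, 0, 0, -60, 0, 5, 0, 0, -100, 0, 5, 0, 0, -120, 0, 5, 0, 0, -120, 0, 5, 0, 0, -120, 0],
  squeeze=80,
)

```text
clock: 4.65
position: [0.4129, 0.2769, 0.1843]
ee_rot: [0.001, 0.471, 0.882, 0.001]
contact_force: [-0.5, -0.8, -0.7]
width: 0.0144
gripper_force: 78.2
```

```bash
python3 - <<'E'
from h import *
np.set_printoptions(precision=4,suppress=True)
s=get_state();print(s["position"],s["ee_rot"],s["qpos"],s["width"],s["contact_force"])
P={c:get_image(c) for c in("side","top","wrist")}
for n in("clip_grip","clip_bore","pipe_mid","stop_bracket"):
    q={c:place_of(n,p)[:1] for c,p in P.items()}
    print(n,[(c,round(r[0]["score"],2),np.round(r[0]["point"])) for c,r in q.items() if r])
    rs=[ray(P[c],r[0]["point"],c=="wrist") for c,r in q.items() if r]
    if len(rs)>1: print(tri(rs))
t=P["top"];cv2.imwrite("pics/t3.png",cv2.resize(t["frame"][150:215,250:360][...,::-1],(770,455),interpolation=2))
E
```

```text
[0.4129 0.2769 0.1843] [0.0008 0.4713 0.882  0.0011] [ 0.4507  0.2049  1.7712  0.0001  1.1627 -0.1387] 0.01439904296393132 [-0.4876 -0.7729 -0.7073]
clip_grip [('side', 0.57, array([279., 203.])), ('wrist', 0.55, array([282., 289.]))]
[0.4064 0.284  0.1942]
clip_bore [('side', 0.59, array([282., 227.])), ('wrist', 0.61, array([282., 249.]))]
[0.4088 0.2723 0.1289]
pipe_mid [('side', 0.57, array([260., 202.])), ('top', 0.58, array([302., 175.]))]
[ 0.581  -0.0107  0.0711]
stop_bracket [('side', 0.49, array([254., 230.])), ('top', 0.45, array([285., 178.]))]
[ 0.5827  0.0416 -0.0014]
```

View pics/t3.png

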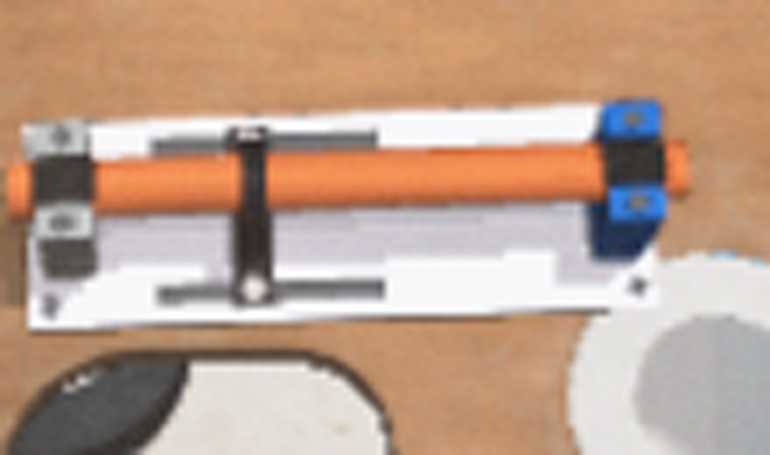

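The top crop shows the pipe axis from (15,188) to (680,167), with the bracket at about x=255 and the blue post on the right at about x=632.

```bash
python3 - <<'E'
from h import *
np.set_printoptions(precision=4,suppress=True)
t=get_image("top");g=lambda u,v,z:atz(t,((u+.5)/7+250-.5,(v+.5)/7+150-.5),z)
f=t["frame"][150:215,250:360]; f=cv2.resize(f,(770,455),interpolation=2);h=cv2.cvtColor(f,cv2.COLOR_RGB2HSV)
m=cv2.inRange(h,(4,110,110),(14,255,255))
W=[]
for u in [*range(110,230,4),*range(285,590,4)]:
    v=np.where(m[130:230,u])[0]+130; W.append([u,v.min(),v.max()])
W=np.array(W);a=np.array([g(u,(x+y)/2,.08) for u,x,y in W]);print(np.ptp(W[:,1:],axis=1).mean()/7)
print("width mm",np.mean([abs(g(u,x,.08)[0]-g(u,y,.08)[0]) for u,x,y in W]))
k=np.polyfit(a[:,1],a[:,0],1);print("x=k y+c",k,np.degrees(np.arctan(k[0])),"resid",np.std(a[:,0]-np.polyval(k,a[:,1])))
print("bracket",g(241,180,.102),g(270,180,.102),g(255,180,.102),"posts",g(602,180,.107),g(661,180,.107),g(35,180,.107),g(93,180,.107))
E
```

```text
7.6715620827770366
width mm 0.025315898544776082
x=k y+c [-0.0271  0.5794] -1.5542788798803644 resid 0.0002445882672355671
bracket [0.5737 0.0482 0.102 ] [0.5737 0.035  0.102 ] [0.5737 0.0418 0.102 ] posts [ 0.5718 -0.1152  0.107 ] [ 0.5717 -0.1419  0.107 ] [0.5731 0.1415 0.107 ] [0.5729 0.1152 0.107 ]
```

Emit:
apply_moves(
  deltas=[5, -33, -2, -8, 3, 5, -66, -4, -15, 6, 5, -99, -7, -15, 10, 5, -132, -9, -15, 14, 5, -165, -11, -15, 18, 5, -198, -13, -15, 22, 5, -231, -15, -15, 25, 5, -264, -18, -15, 28, 5, -297, -20, -15, 31, 5, -325, -22, -15, 32.2, 5, -332.8, -22, -15, 32.2, 5, -332.8, -22, -15, 32.2],
)

```text
clock: 6.45
position: [0.5803, -0.0143, 0.198]
ee_rot: [0.0, 0.698, 0.716, 0.0]
contact_force: [-0.1, 1.9, -1.2]
width: 0.0147
gripper_force: 78.1
```

Emit:
apply_moves(
  deltas=[5, 0, 0, 4, 0, 5, 0, 0, 9, 0, 5, 0, 0, 14, 0, 5, 0, 0, 17, 0, 5, 0, 0, 17, 0, 5, 0, 0, 17, 0],
)

```text
clock: 6.95
position: [0.5787, -0.0115, 0.181]
ee_rot: [-0.0, 0.697, 0.717, -0.0]
contact_force: [0.8, 0.8, -1.4]
width: 0.0146
gripper_force: 78.1
```

```bash
python3 - <<'E'
from h import *
np.set_printoptions(precision=4,suppress=True)
s=get_state();print(s["position"],s["ee_rot"],s["qpos"],s["width"],s["contact_force"],s["moment"])
p=get_image("wrist");cv2.imwrite("pics/w4.png",p["frame"][...,::-1])
for n in("clip_grip","clip_bore","pipe_mid","stop_bracket"): print(n,[(r["score"],r["point"]) for r in place_of(n,p)[:1]])
np.save("w4.npy",p,allow_pickle=True)
E
```

```text
[ 0.5787 -0.0115  0.181 ] [-0.0003  0.697   0.7171 -0.0001] [-0.1401  0.3264  1.604   0.0002  1.2119 -0.1685] 0.014648249283101667 [ 0.8015  0.8417 -1.3771] [-0.0176  0.0387 -0.0038]
clip_grip [(0.59, [282.0, 204.3])]
clip_bore [(0.93, [283.6, 249.4])]
pipe_mid [(0.97, [281.3, 203.1])]
stop_bracket [(0.59, [280.0, 138.2])]
```

View pics/w4.png

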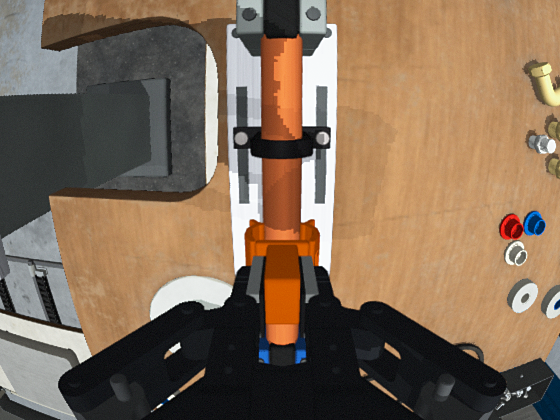

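The pipe (columns about 262–301) and the clip (245–319) share a centre line, and the bracket is at row ~145. I'll check this numerically.

```bash
python3 - <<'E'
from h import *
p=np.load("w4.npy",allow_pickle=True).item();f=p["frame"];h=cv2.cvtColor(f,cv2.COLOR_RGB2HSV)
m=cv2.inRange(h,(3,110,60),(22,255,255));m[:,:238]=0;m[:,330:]=0
for r in (55,80,100,120,170,185,200,210,226,230,240,250): 
    v=np.where(m[r])[0]; v=v[(v>236)&(v<326)];print(r,v.min(),v.max(),(v.min()+v.max())/2)
for r in (65,110,180,205): 
    v=np.where(m[r])[0];a,b=[atz(p,(x,r),.08,True) for x in(v.min()-.5,v.max()+.5)];print((a+b)/2,np.linalg.norm(a-b))
print(p["position"],rot(p["orientation"]))
for r in(126,157): print("br",atz(p,(281,r),.094,True))
E
```

```text
55 261 302 281.5
80 261 301 281.0
100 262 301 281.5
120 262 301 281.5
170 262 300 281.0
185 263 300 281.5
200 263 300 281.5
210 263 300 281.5
226 250 314 282.0
230 246 317 281.5
240 245 319 282.0
250 245 318 281.5
[0.57526977 0.09749701 0.08      ] 0.027731544824426406
[0.57652234 0.06615532 0.08      ] 0.027293554173944856
[0.57795322 0.01681694 0.08      ] 0.026962485538982152
[ 0.57848933 -0.00174617  0.08      ] 0.02755917605828609
[0.57724208 0.06771945 0.30510205] [[ 0.99957111  0.02846593  0.00687717]
 [ 0.02920106 -0.95107987 -0.30756198]
 [-0.0022143   0.30763089 -0.9515032 ]]
br [0.57655276 0.05576859 0.094     ]
br [0.57713773 0.03541721 0.094     ]
```

Emit:
apply_moves(
  deltas=[5, 0, 0, 6, 0, 5, 0, 0, 13, 0, 5, 0, 0, 20, 0, 5, 0, 0, 24, 0, 5, 0, 0, 24, 0, 5, 0, 0, 24, 0],
)

```text
clock: 7.7
position: [0.5788, -0.0122, 0.1567]
ee_rot: [-0.001, 0.697, 0.717, -0.0]
contact_force: [0.4, -0.2, -0.8]
width: 0.0145
gripper_force: 78.1
```

Emit:
apply_moves(
  deltas=[5, 0, 0, 1, 0, 5, 0, 0, 2, 0, 5, 0, 0, 3, 0, 5, 0, 0, 3, 0],
)

```text
clock: 8.03
position: [0.5791, -0.0122, 0.1543]
ee_rot: [-0.0, 0.697, 0.717, 0.0]
contact_force: [-0.7, -0.6, -1.0]
width: 0.0145
gripper_force: 78.1
```

Emit:
apply_moves(
  deltas=[5, 0, 0, 1, 0, 5, 0, 0, 2, 0, 5, 0, 0, 3, 0, 5, 0, 0, 3, 0],
)

```text
clock: 8.37
position: [0.5789, -0.0122, 0.1515]
ee_rot: [-0.0, 0.697, 0.717, -0.0]
contact_force: [-1.3, 0.3, 2.0]
width: 0.0147
gripper_force: 78.7
```

Emit:
apply_moves(
  deltas=[5, 0, 0, 1, 0, 5, 0, 0, 2, 0, 5, 0, 0, 3, 0, 5, 0, 0, 3, 0],
)

```text
clock: 8.7
position: [0.579, -0.0123, 0.1501]
ee_rot: [0.0, 0.697, 0.717, 0.0]
contact_force: [-3.4, -0.3, 10.5]
width: 0.0147
gripper_force: 79.9
```

Emit:
apply_moves(
  deltas=[5, 0, 0, 1, 0, 5, 0, 0, 2, 0, 5, 0, 0, 2, 0],
)

```text
clock: 8.95
position: [0.5795, -0.0123, 0.1487]
ee_rot: [0.001, 0.697, 0.717, 0.001]
contact_force: [-3.8, -0.2, 12.4]
width: 0.0147
gripper_force: 80.1
```

Emit:
apply_moves(
  deltas=[5, 0, 0, 1, 0, 5, 0, 0, 2, 0, 5, 0, 0, 2, 0],
)

```text
clock: 9.2
position: [0.5798, -0.0123, 0.1473]
ee_rot: [0.001, 0.697, 0.717, 0.001]
contact_force: [-3.7, 0.8, 15.2]
width: 0.0145
gripper_force: 80.6
```

Emit:
apply_moves(
  deltas=[5, 0, 0, 1, 0, 5, 0, 0, 2, 0, 5, 0, 0, 2, 0],
)

```text
clock: 9.45
position: [0.5798, -0.0123, 0.1453]
ee_rot: [0.001, 0.697, 0.717, 0.001]
contact_force: [-3.2, 1.3, 15.2]
width: 0.0148
gripper_force: 80.5
```

Emit:
apply_moves(
  deltas=[5, 0, 0, 1, 0, 5, 0, 0, 2, 0, 5, 0, 0, 2, 0],
)

```text
clock: 9.7
position: [0.5796, -0.0124, 0.1428]
ee_rot: [0.001, 0.697, 0.717, 0.001]
contact_force: [-3.2, 0.1, 12.8]
width: 0.0148
gripper_force: 80.1
```

Emit:
apply_moves(
  deltas=[5, 0, 0, 1, 0, 5, 0, 0, 2, 0, 5, 0, 0, 2, 0],
)

```text
clock: 9.95
position: [0.5793, -0.0124, 0.14]
ee_rot: [0.001, 0.697, 0.717, 0.0]
contact_force: [-2.2, 0.2, 8.3]
width: 0.0149
gripper_force: 79.6
```

Emit:
apply_moves(
  deltas=[5, 0, 0, 1, 0, 5, 0, 0, 2, 0, 5, 0, 0, 2, 0],
)

```text
clock: 10.2
position: [0.5791, -0.0124, 0.1371]
ee_rot: [0.0, 0.697, 0.717, 0.0]
contact_force: [-2.2, -0.8, 3.9]
width: 0.0148
gripper_force: 79.0
```

Emit:
apply_moves(
  deltas=[5, 0, 0, 1, 0, 5, 0, 0, 2, 0, 5, 0, 0, 2, 0],
)

```text
clock: 10.45
position: [0.5788, -0.0123, 0.1339]
ee_rot: [-0.0, 0.697, 0.717, -0.0]
contact_force: [-1.8, -0.6, 1.2]
width: 0.0146
gripper_force: 78.4
```

Emit:
apply_moves(
  deltas=[5, 0, 0, 1, 0, 5, 0, 0, 1, 0],
)

```text
clock: 10.62
position: [0.5788, -0.0122, 0.1326]
ee_rot: [-0.0, 0.697, 0.717, -0.0]
contact_force: [-0.5, -0.6, -1.0]
width: 0.0148
gripper_force: 78.2
```

Emit:
apply_moves(
  deltas=[5, 0, 0, 1, 0, 5, 0, 0, 1, 0],
)

```text
clock: 10.78
position: [0.5789, -0.0122, 0.1318]
ee_rot: [-0.0, 0.697, 0.717, -0.0]
contact_force: [-1.4, -0.7, -0.8]
width: 0.0148
gripper_force: 78.3
```

Emit:
apply_moves(
  deltas=[5, 0, 0, 1, 0, 5, 0, 0, 1, 0],
)

```text
clock: 10.95
position: [0.5789, -0.0122, 0.1316]
ee_rot: [-0.0, 0.697, 0.717, -0.0]
contact_force: [-2.4, 0.3, 2.7]
width: 0.0148
gripper_force: 78.8
```

Emit:
apply_moves(
  deltas=[5, 0, 0, 1, 0, 5, 0, 0, 1, 0],
)

```text
clock: 11.12
position: [0.5789, -0.0121, 0.1312]
ee_rot: [-0.0, 0.697, 0.717, 0.0]
contact_force: [-3.6, -0.3, 7.4]
width: 0.0145
gripper_force: 79.4
```

Emit:
apply_moves(
  deltas=[5, 0, 0, 1, 0, 5, 0, 0, 1, 0],
)

```text
clock: 11.28
position: [0.5789, -0.0122, 0.1309]
ee_rot: [0.0, 0.697, 0.717, 0.0]
contact_force: [-4.5, 0.4, 12.1]
width: 0.0145
gripper_force: 79.9
```

The force dropped to nothing and then rose again as the crown landed, so the clip is snapped on. I'll back off the press and slide.

Emit:
apply_moves(
  deltas=[5, 0, 0, -1.5, 0, 5, 0, 0, -2.8, 0, 5, 0, 0, -2.8, 0, 5, 0, 0, -2.8, 0],
)

```text
clock: 11.62
position: [0.5789, -0.0122, 0.1317]
ee_rot: [-0.0, 0.697, 0.717, -0.0]
contact_force: [-2.3, -0.5, 0.1]
width: 0.0151
gripper_force: 78.5
```

Emit:
apply_moves(
  deltas=[5, 2, 0, 0, 0, 5, 5, 0, 0, 0, 5, 8, 0, 0, 0, 5, 11, 0, 0, 0, 5, 14, 0, 0, 0, 5, 14, 0, 0, 0],
)

```text
clock: 12.12
position: [0.5787, 0.0004, 0.1318]
ee_rot: [0.001, 0.697, 0.717, -0.001]
contact_force: [-1.9, -4.6, 0.1]
width: 0.0144
gripper_force: 78.5
```

Emit:
apply_moves(
  deltas=[5, 2, 0, 0, 0, 5, 4, 0, 0, 0, 5, 6, 0, 0, 0, 5, 8, 0, 0, 0, 5, 10, 0, 0, 0, 5, 10, 0, 0, 0],
)

```text
clock: 12.62
position: [0.5784, 0.0101, 0.1318]
ee_rot: [0.001, 0.697, 0.717, -0.002]
contact_force: [-1.7, -4.7, -0.2]
width: 0.0148
gripper_force: 78.5
```

```bash
python3 - <<'E'
from h import *
s=get_state();print(s["position"],s["contact_force"],s["moment"])
p=get_image("wrist");cv2.imwrite("pics/w5.png",p["frame"][90:330,180:390][...,::-1].repeat(2,0).repeat(2,1))
E
```

```text
[0.57835839 0.01007852 0.13182212] [-1.72062686 -4.67874133 -0.15528926] [-1.01540621  0.41162405  0.04949741]
```

View pics/w5.png

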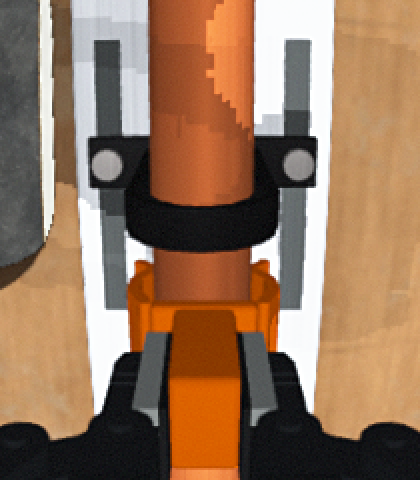

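The clip is on the pipe and sliding with about 4 N of drag. A gap of roughly a centimetre remains to the bracket (crop row 250 against the clip at 265–305).

Emit:
apply_moves(
  deltas=[5, 1, 0, 0, 0, 5, 2, 0, 0, 0, 5, 3, 0, 0, 0, 5, 4, 0, 0, 0, 5, 5, 0, 0, 0, 5, 6, 0, 0, 0, 5, 7, 0, 0, 0, 5, 8, 0, 0, 0, 5, 8, 0, 0, 0],
)

```text
clock: 13.42
position: [0.5781, 0.0178, 0.1318]
ee_rot: [0.001, 0.697, 0.717, -0.002]
contact_force: [-2.1, -4.6, 0.5]
width: 0.0149
gripper_force: 78.5
```

Emit:
apply_moves(
  deltas=[5, 1, 0, 0, 0, 5, 2, 0, 0, 0, 5, 2, 0, 0, 0],
)

```text
clock: 13.67
position: [0.5781, 0.0198, 0.1318]
ee_rot: [0.001, 0.697, 0.717, -0.002]
contact_force: [-1.4, -5.9, 0.1]
width: 0.0145
gripper_force: 78.5
```

Emit:
apply_moves(
  deltas=[5, 1, 0, 0, 0, 5, 1.5, 0, 0, 0, 5, 1.5, 0, 0, 0],
)

```text
clock: 13.92
position: [0.578, 0.0212, 0.1318]
ee_rot: [0.001, 0.697, 0.717, -0.002]
contact_force: [-1.9, -5.1, 0.9]
width: 0.0146
gripper_force: 78.5
```

Emit:
apply_moves(
  deltas=[5, 1, 0, 0, 0, 5, 1.5, 0, 0, 0, 5, 1.5, 0, 0, 0],
)

```text
clock: 14.17
position: [0.578, 0.0227, 0.1318]
ee_rot: [0.001, 0.697, 0.717, -0.002]
contact_force: [-2.3, -6.4, -0.1]
width: 0.0147
gripper_force: 78.5
```

Emit:
apply_moves(
  deltas=[5, 1, 0, 0, 0, 5, 1, 0, 0, 0],
)

```text
clock: 14.33
position: [0.578, 0.0235, 0.1318]
ee_rot: [0.001, 0.697, 0.717, -0.002]
contact_force: [-1.8, -6.2, -0.4]
width: 0.0148
gripper_force: 78.5
```

Emit:
apply_moves(
  deltas=[5, 0.8, 0, 0, 0, 5, 0.8, 0, 0, 0],
)

```text
clock: 14.5
position: [0.5779, 0.0236, 0.1318]
ee_rot: [0.002, 0.697, 0.717, -0.002]
contact_force: [-2.1, -8.4, 0.1]
width: 0.0146
gripper_force: 78.5
```

Emit:
apply_moves(
  deltas=[5, 0.4, 0, 0, 0, 5, 0.4, 0, 0, 0, 5, 0.4, 0, 0, 0],
)

```text
clock: 14.75
position: [0.578, 0.0236, 0.1318]
ee_rot: [0.002, 0.697, 0.717, -0.003]
contact_force: [-2.8, -8.3, 0.4]
width: 0.0146
gripper_force: 78.5
```

Emit:
apply_moves(
  deltas=[5, 0.5, 0, 0, 0, 5, 0.5, 0, 0, 0, 5, 0.5, 0, 0, 0],
)

```text
clock: 15.0
position: [0.578, 0.0237, 0.1319]
ee_rot: [0.002, 0.697, 0.717, -0.003]
contact_force: [-1.6, -10.8, 0.3]
width: 0.0148
gripper_force: 78.5
```

About 5–6 N now bears on the bracket beyond the drag, with motion stopped, so I'll release and rise.

Emit:
apply_moves(
  deltas=[20, 0, 0, 0, 0, 30, 0, 0, 0, 0, 45, 0, 0, 0, 0, 45, 0, 0, 0, 0, 45, 0, 0, 0, 0, 45, 0, 0, 0, 0],
)

```text
clock: 15.5
position: [0.5782, 0.0278, 0.1322]
ee_rot: [0.0, 0.697, 0.717, 0.0]
contact_force: [0.4, -0.3, 0.6]
width: 0.0448
gripper_force: 0.0
```

Emit:
apply_moves(
  deltas=[45, 0, 0, -8, 0, 45, 0, 0, -25, 0, 45, 0, 0, -50, 0, 45, 0, 0, -75, 0, 45, 0, 0, -95, 0, 45, 0, 0, -100, 0, 45, 0, 0, -100, 0, 45, 0, 0, -100, 0],
)

```text
clock: 16.17
position: [0.5776, 0.0276, 0.2317]
ee_rot: [-0.0, 0.697, 0.717, -0.0]
contact_force: [0.2, -0.2, -0.3]
width: 0.0449
gripper_force: 0.0
```

```bash
python3 - <<'E'
from h import *
s=get_state();print(s["position"],s["contact_force"],s["width"])
p=get_image("wrist");cv2.imwrite("pics/w6.png",p["frame"][130:370,180:390][...,::-1].repeat(2,0).repeat(2,1))
E
```

```text
[0.57759757 0.02756708 0.23167889] [ 0.17865821 -0.20241584 -0.31312048] 0.0448665987634005
```

View pics/w6.png

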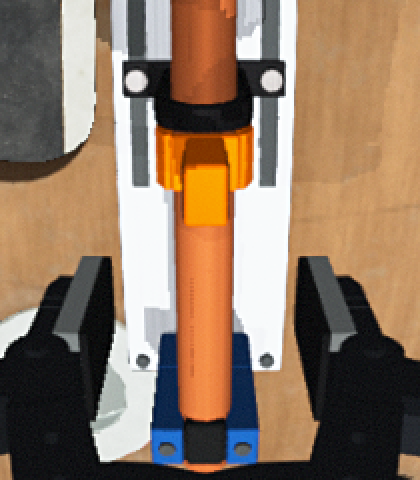

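The clip sits square on the pipe against the black bracket (crop row ~128, no gap visible), and the gripper is clear of it.

```bash
python3 -c "from rig import *; print(sign_off())"
```

```text
the job is handed in; nothing more can be done
None
```

The orange clip is snapped onto the pipe, was slid to bear on the bracket with about 5–6 N (estimated from wrist force minus drag), and was released touching it; the job is handed in, and no verdict came back.

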